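# Change over the doll drying box

## Task

Change over the drying box: slide its clear cover fully open, lift out the dry square-headed dolls and stand them upright on the floor of the aluminium tray, and stand every freshly painted round-headed doll from the desk upright in the box, its rounded base settled in one of the white dished seats, one to a seat. When all are in place, slide the cover fully shut, and leave the other things on the desk where they are.

Things in the scene. Friction and masses are not known exactly. Their poses are not given: they have to be found in the camera images.
- box: fixed drying box, 240 (x) by 262 (y) by 80 mm high, aluminium side rails 92 high. Origin: centre of underside; x points from the seats to the closed housing, away from the robot (yaw within 0.25 rad). Half nearest the robot: open compartment with the seats, inside x -114 to 0, y -118 to 118 mm, walls 6 mm thick, tops at 82. Other half: black housing, over which the cover slides to open
- cover (a joint): flat clear cover of the compartment, slides along the box's x: 0 = fully shut, 0.112 m = fully open (back over the housing). Starts shut or nearly so, stays where left, slides with 1 to 2 N. 124 (x) by 246 mm (y), underside 83 and top 88 mm above the desk, 8 mm above seated dolls
- handle (a point): middle of the cover's black grip bar, near the cover's edge on the robot's side: 12 mm thick along the box's x, 70 long along its y, from 88 to 114 mm above the desk; this point is at 101 mm. It moves along the box's x with the cover
- seat0 (a point): seat 1 of 4, in a row along the box's y, 58 mm apart: white conical dish open upward, wall slope about 48 degrees, rim 52 mm across outside, rim 23 mm above the desk. The point lies on the dish's axis where the origin of a seated doll comes to rest, 9 mm above the desk; z up. Under the cover while that is shut
- seat1 (a point): seat 2 of 4, in a row along the box's y, 58 mm apart: white conical dish open upward, wall slope about 48 degrees, rim 52 mm across outside, rim 23 mm above the desk. The point lies on the dish's axis where the origin of a seated doll comes to rest, 9 mm above the desk; z up. Under the cover while that is shut
- seat2 (a point): seat 3 of 4, in a row along the box's y, 58 mm apart: white conical dish open upward, wall slope about 48 degrees, rim 52 mm across outside, rim 23 mm above the desk. The point lies on the dish's axis where the origin of a seated doll comes to rest, 9 mm above the desk; z up. Under the cover while that is shut
- seat3 (a point): seat 4 of 4, in a row along the box's y, 58 mm apart: white conical dish open upward, wall slope about 48 degrees, rim 52 mm across outside, rim 23 mm above the desk. The point lies on the dish's axis where the origin of a seated doll comes to rest, 9 mm above the desk; z up. Under the cover while that is shut
- doll0: round-headed tumbler doll, plain red plastic, 66 mm tall, about 0.08 kg, all alike; None if absent (or held). Origin: centre of its underside, z up through the head. Weighted domed base, a ball of radius 20 mm centred 20 mm above the origin, with a flat foot 14 mm across: rights itself on a level surface. Above it a round head of radius 13 mm, 38 to 66 mm up: grip it there
- doll1: round-headed tumbler doll, plain red plastic, 66 mm tall, about 0.08 kg, all alike; None if absent (or held). Origin: centre of its underside, z up through the head. Weighted domed base, a ball of radius 20 mm centred 20 mm above the origin, with a flat foot 14 mm across: rights itself on a level surface. Above it a round head of radius 13 mm, 38 to 66 mm up: grip it there
- doll2: round-headed tumbler doll, plain red plastic, 66 mm tall, about 0.08 kg, all alike; None if absent (or held). Origin: centre of its underside, z up through the head. Weighted domed base, a ball of radius 20 mm centred 20 mm above the origin, with a flat foot 14 mm across: rights itself on a level surface. Above it a round head of radius 13 mm, 38 to 66 mm up: grip it there
- doll3: round-headed tumbler doll, plain red plastic, 66 mm tall, about 0.08 kg, all alike; None if absent (or held). Origin: centre of its underside, z up through the head. Weighted domed base, a ball of radius 20 mm centred 20 mm above the origin, with a flat foot 14 mm across: rights itself on a level surface. Above it a round head of radius 13 mm, 38 to 66 mm up: grip it there
- bot0: dry square-headed doll standing in seat 1 (point seat0) at the start, None if absent (or held): same red plastic, mass, domed base, foot, height and origin as the round-headed dolls, also rights itself; but a square head, 24 by 24 mm with sides along its own x and y axes, 38 to 66 mm up; turned up to 0.3 rad from the box's axes at the start. Grip it there
- bot1: dry square-headed doll standing in seat 2 (point seat1) at the start, None if absent (or held): same red plastic, mass, domed base, foot, height and origin as the round-headed dolls, also rights itself; but a square head, 24 by 24 mm with sides along its own x and y axes, 38 to 66 mm up; turned up to 0.3 rad from the box's axes at the start. Grip it there
- bot2: dry square-headed doll standing in seat 3 (point seat2) at the start, None if absent (or held): same red plastic, mass, domed base, foot, height and origin as the round-headed dolls, also rights itself; but a square head, 24 by 24 mm with sides along its own x and y axes, 38 to 66 mm up; turned up to 0.3 rad from the box's axes at the start. Grip it there
- bot3: dry square-headed doll standing in seat 4 (point seat3) at the start, None if absent (or held): same red plastic, mass, domed base, foot, height and origin as the round-headed dolls, also rights itself; but a square head, 24 by 24 mm with sides along its own x and y axes, 38 to 66 mm up; turned up to 0.3 rad from the box's axes at the start. Grip it there
- tray: fixed shallow aluminium tray on the desk beside the box, 170 (x) by 110 mm (y) outside, rim 14 mm high, walls and floor 4 mm thick, for the dry dolls. Origin at the centre of its underside, floor 4 mm above it
- pot0: paint pot standing among the dolls, clear pot with white cap, 32 mm across, 32 mm tall; origin at the centre of its underside. Bystander, to be left where it is
- pot1: second paint pot, the same size, beyond the dolls. Bystander, to be left where it is
- figurine: plastic human figurine lying on its back, about 105 mm long along its x axis and 60 mm wide, 22 mm high, near the robot's side of the dolls; origin at its middle, on the desk. Bystander, to be left where it is
- brush: brush about 160 mm long lying along its x axis; origin below its middle. Bystander, to be left where it is
Not all that is in view belongs to the job. Leave any green or purple look-alike of the doll1 alone. What is shaped like the doll2 but pink is not meant.

How it is judged:
By the outcome, as a careful person would: the job done as asked, in the order asked, and still so for the second after the job is handed in, with the robot touching nothing.
Of bot0, bot1, bot2, bot3 only 1 to 2 are there at a start; the rules pass over those that are not, and their reading is None.
Of doll0, doll1, doll2, doll3 only 3 to 4 are there at a start; the rules pass over those that are not, and their reading is None.
At some moment in a run one of doll0, doll1, doll2, doll3 may be knocked a few centimetres aside while the robot is not near it.
Once in a run the grip may slacken for a moment while it holds something.
It also fails if it takes over 210 s, if anything falls off the work surface, if the arm or the gripper's body presses on something with over 40 N, if the wrist force passes 120 N, or if a joint passes its speed limit or range.

## Robot

A 6-joint arm with a two-finger parallel gripper is mounted at the origin on the work surface. World frame = base frame: x ahead of the robot, y to its left, z up, the work surface at z = 0. Lengths are in mm, angles in rad, forces in N, time in s.
With the tool pointing down it reaches from about 350 to 975 mm from the base axis. Payload 4.9 kg.
Tool frame: the origin (TCP) lies on the centre line of the jaws, within the pads' length; the fingertips stand 11 mm ahead of it and the grasp point (between the pads) lies 8 mm behind it; z points along the fingers, y is the direction in which the jaws open and shut (so a half turn about z gives the same grasp; the last joint's range is limited). The gripper opens to 85 mm and grips with 20 to 120 N. Pads are 22 mm wide; open, the fingers measure 114 mm over their backs; the gripper's body (76 mm by 85 mm) begins 54 mm behind the grasp point. The pads swing forward as they close: fully open they stand 13 mm farther back than shut.
Start: joints at [1.031, 0.053, 1.613, -0, 1.476, -0.119], TCP at [255.295, 570.461, 242.304] pointing down, gripper open.
Joint ranges: [-3.01, 3.01], [-1.01, 2.22], [0.06, 2.58], [-1.02, 4.17], [0.09, 2.62], [-3.14, 3.14]. Speed limits (rad/s): [2.57, 2.57, 3.14, 3.14, 3.14, 3.14].

## Interface

Orientations are given as a unit quaternion [x, y, z, w].
In Python, from rig import arm, eyes, hand_in gives the robot as it stands.
- The arm moves only by the shell command python3 -m inch 'ROWS' [OPENING] [FORCE]. ROWS is JSON, a list of rows, each a list of 2 entries, a list of its own where there are three numbers: the shift along the tool's x, y, z in m, then the turn about the tool's z in rad. In form: [[[tx, ty, tz], spin], ...]. A call has exactly 10 rows; each row is the pose to reach, as a shift and turn from the pose commanded when the call began, along the tool's axes at that moment; what a row does not reach only later rows make up. A row lasts 1/10 s, in which the tool goes at most 50 mm and 8.59 degrees, less where a joint would pass 70% of its speed; a pose out of reach is approached as far as the arm can. A call with a gripper value outside its range is refused whole. OPENING is the closure, from 0 (fully open) to 1 (shut), set as the call begins (- or left out, the last holds). The fingers move at their own pace and stop on an object; FORCE is the grip in N (left out, the last holds). Time passes only in rows, so rows that repeat a pose let the fingers close, or fill a call up. It gives the time, the measured TCP pose, the force and the opening at its end, in the units of the state.
- arm.get_obs(): the state, without advancing time (a new reading comes with each control period).
- eyes.snapshot(name): name is "scene" or "side" or "wrist"; returns (picture, depth): 480x640x3 uint8, red, green, blue; 480x640 float32, mm along the optical axis (not along the pixel's ray), 0 where there is no reading.
- eyes.calibration(name): a dict with "fovy" (degrees; the focal length in pixels is half the picture's height over the tangent of half this angle, whatever the lens; pixels are square), "cx", "cy" (the principal point, pixels), "extrinsics" (4x4, takes a point from camera to world coordinates); the wrist camera has in their place "mount" (4x4, takes a point from camera to tool coordinates, whose origin is the TCP and whose axes are the flange's). Camera axes: x right, y up, looking along -z (the intrinsics and any distortion apply to the point x, -y, -z); pixel columns grow to the right and rows downward; lengths in mm; the calibration is good to about 2 mm. A picture is of the moment at which its call begins: read the wrist's pose just before it. calibration takes no time and is no camera call.
- hand_in(): hands the job in, once; it reports no verdict.
The state is a dict: "time_s": time; "joint_positions": joint angles; "dq": joint speeds; "effort": joint torques, N m; "position": TCP position; "orientation": TCP orientation; "ft_force": force on the tool from outside, world axes, zero at the start; "torque": the same for the moment, N m; "gripper_width": opening from 0.0 (shut) to 1.0 (fully open).
Only numpy, scipy, OpenCV 4.12 (cv2) and the standard library are available. Lean on these libraries where they do the work, as an engineer would, in place of code of your own. Each camera call takes 0.05 s, during which the arm holds its last target. There are 200 camera calls.

## Working session

There is one attempt and no reset: what is moved stays moved. The work goes in short steps, Python scripts to look and compute and a shell command to move; the robot and the scene stay as the last step left them, time stands still between calls to the robot, and variables do not carry over. Pictures are saved under pics/ and viewed, about 12 in all and at most 16, crops included, and the job is handed in when it is done.

```bash
ls; mkdir -p pics
python3 - <<'E'
from rig import arm, eyes
import cv2, numpy as np
o=arm.get_obs(); print(o)
for n in ("scene","side","wrist"):
    p,d=eyes.snapshot(n); cv2.imwrite(f"pics/{n}0.png",p[...,::-1]); np.save(f"pics/{n}0.npy",d)
    c=eyes.calibration(n); print(n,{k:np.round(v,3).tolist() if not isinstance(v,str) else v for k,v in c.items()}, (d>0).mean())
E
```

```text
pics
{'time_s': 0.0, 'joint_positions': array([ 1.03096238e+00,  5.33863067e-02,  1.61429703e+00, -9.91097019e-06,
        1.47597414e+00, -1.18993520e-01]), 'dq': array([ 0.00220159, -0.00217609,  0.00075116, -0.0023254 , -0.00061278,
       -0.00094397]), 'effort': array([ 1.43127777e-04, -3.93699002e+01, -3.70168018e+01, -1.09581106e-04,
        6.93650421e-03,  2.41871589e-05]), 'position': array([255.02007488, 569.95276481, 241.0429154 ]), 'orientation': array([ 2.08870289e-01,  9.77942808e-01, -9.78495971e-04, -3.29305340e-04]), 'ft_force': array([ 0.39133505, -0.49526297,  0.45641236]), 'torque': array([-0.01600711,  0.0275851 ,  0.00231603]), 'gripper_width': 0.99814947509188}
scene {'fovy': 53.636, 'cx': 320.987, 'cy': 236.808, 'extrinsics': [[0.236, -0.633, 0.737, 1231.955], [0.972, 0.157, -0.175, -226.769], [-0.005, 0.758, 0.652, 698.533], [0.0, 0.0, 0.0, 1.0]]} 0.99595703125
side {'fovy': 55.682, 'cx': 324.62, 'cy': 241.991, 'extrinsics': [[0.733, 0.467, -0.494, -19.914], [-0.68, 0.522, -0.515, -654.218], [0.018, 0.714, 0.7, 909.012], [0.0, 0.0, 0.0, 1.0]]} 0.9960872395833333
wrist {'fovy': 69.592, 'cx': 324.251, 'cy': 243.047, 'mount': [[-0.0, 0.96, 0.28, 70.662], [1.0, 0.0, 0.0, -0.989], [-0.0, 0.28, -0.96, -130.908], [0.0, 0.0, 0.0, 1.0]]} 0.9960416666666667
```

View pics/scene0.png

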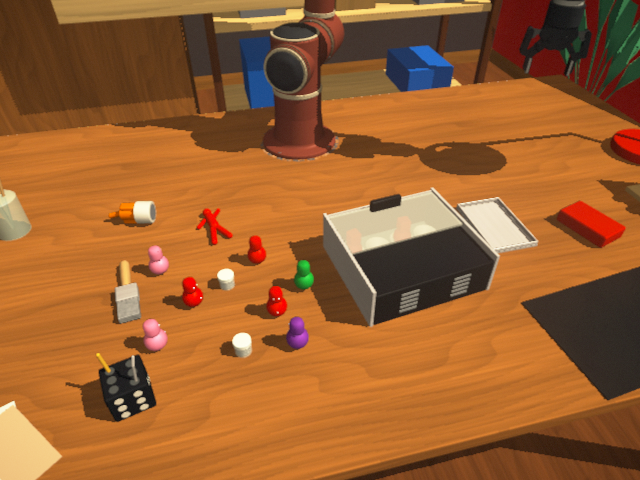

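View pics/side0.png

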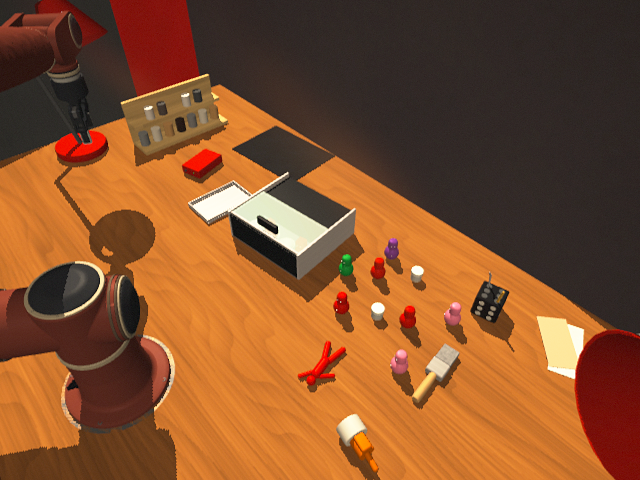

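Scene view: three red round-headed dolls at (257,250), (192,292) and (277,301). Look-alikes are pink at (157,260) and (154,335), green at (304,275) and purple at (297,333). The red figurine lies at (213,226). The box is at (410,255), with its handle at (385,203) and two bots inside near (354,240) and (403,228). The tray is at (497,222).

```bash
cat > h.py <<'E'
from rig import arm, eyes
import cv2, numpy as np
from scipy.spatial.transform import Rotation as R
def snap(n, save=None):
    o=arm.get_obs(); p,d=eyes.snapshot(n); c=eyes.calibration(n)
    if n=="wrist":
        T=np.eye(4); T[:3,:3]=R.from_quat(o["orientation"]).as_matrix(); T[:3,3]=o["position"]; T=T@np.array(c["mount"])
    else: T=np.array(c["extrinsics"])
    if save: cv2.imwrite(f"pics/{save}.png",p[...,::-1])
    return p,d,T,240/np.tan(np.radians(c["fovy"])/2),c["cx"],c["cy"]
def cloud(s):
    p,d,T,f,cx,cy=s; v,u=np.mgrid[:480,:640]
    P=np.stack([(u-cx)/f*d,-(v-cy)/f*d,-d],-1)@T[:3,:3].T+T[:3,3]
    P[d<=0]=np.nan; return P
def plane(s,u,v,z):
    p,d,T,f,cx,cy=s; r=T[:3,:3]@np.array([(u-cx)/f,-(v-cy)/f,-1]); return T[:3,3]+r*(z-T[2,3])/r[2]
def proj(s,X):
    p,d,T,f,cx,cy=s; q=T[:3,:3].T@(np.asarray(X,float)-T[:3,3]); return np.array([cx-f*q[0]/q[2],cy+f*q[1]/q[2]])
def redmask(p,h=6):
    H=cv2.cvtColor(p,cv2.COLOR_RGB2HSV); 
    return (((H[...,0]<h)|(H[...,0]>175))&(H[...,1]>200)&(H[...,2]>60)).astype(np.uint8)
def blobs(m,P,a=60,zmax=90):
    n,l,st,ce=cv2.connectedComponentsWithStats(m)
    for i in range(1,n):
        if st[i,4]<a: continue
        q=P[l==i]; q=q[np.isfinite(q).all(1)]
        if len(q)<20: continue
        top=q[q[:,2]>np.percentile(q[:,2],60)]
        yield i,ce[i].round(),st[i,4],np.median(q,0).round(),top.mean(0).round(),np.percentile(q[:,2],98).round()
def rect(P,box,z0,z1):
    q=P.reshape(-1,3); k=(q[:,2]>z0)&(q[:,2]<z1)&(q[:,0]>box[0])&(q[:,0]<box[1])&(q[:,1]>box[2])&(q[:,1]<box[3])
    q=q[k]; return cv2.minAreaRect(q[:,:2].astype(np.float32)),len(q)
E
python3 - <<'E'
from h import *
A=[]
for n in("scene","side"):
    s=snap(n); P=cloud(s); A.append(P.reshape(-1,3)); print(n)
    for b in blobs(redmask(s[0]),P): print(*b)
    for z,lab in((0,'desk'),):
        print(np.nanmedian(P[...,2]))
    pts=dict(scene=[(385,203),(325,216),(433,193),(493,262),(375,316),(354,240),(403,228),(468,203),(533,242)],side=[(268,225),(240,210),(298,270),(220,201)])[n]
    for u,v in pts: print((u,v),P[v,u].round())
E
```

```text
scene
1 [517.  26.] 2164 [-1975.  2023.  -387.] [-1832.  1973.  -255.] -183.0
2 [589.  38.] 685 [-1235.  2024.  -218.] [-1288.  2017.  -124.] -74.0
4 [637.  11.] 79 [-961. 2017.  -40.] [ 86. 931. 332.] 397.0
5 [598.  54.] 324 [-1131.  2024.  -314.] [-1129.  2008.  -219.] -143.0
6 [534.  41.] 60 [-1741.  2022.  -431.] [-1063.  1525.  -164.] 328.0
7 [547.  63.] 764 [-1543.  2024.  -522.] [-1480.  2004.  -461.] -426.0
10 [599.  70.] 74 [-1074.  2022.  -390.] [-1035.  1983.  -319.] -176.0
11 [602.  77.] 115 [-1038.  2027.  -422.] [-1022.  2014.  -360.] -318.0
12 [611.  86.] 187 [-952. 2025. -447.] [-913. 2003. -382.] -329.0
14 [628. 100.] 830 [-803. 2024. -468.] [-805. 2024. -410.] -354.0
15 [627. 144.] 756 [293. 867.  29.] [276. 892.  31.] 33.0
17 [591. 223.] 1611 [575. 546.  31.] [564. 557.  33.] 34.0
18 [213. 225.] 420 [ 360. -273.   14.] [ 343. -276.   19.] 23.0
19 [256. 250.] 349 [ 495. -190.   35.] [ 492. -190.   57.] 66.0
20 [191. 293.] 433 [ 585. -324.   35.] [ 581. -324.   58.] 66.0
21 [276. 302.] 415 [ 646. -173.   35.] [ 642. -173.   59.] 66.0
0.30250589025592944
(385, 203) [4
[... 227 characters left out ...]
 403.  12.]
side
1 [73. 18.] 1002 [374. 756. 477.] [334. 758. 506.] 516.0
2 [156.  42.] 6127 [1126. 2027. -145.] [1122. 2026.   -3.] 86.0
3 [ 81. 148.] 1085 [285. 890.  29.] [291. 916.  32.] 35.0
5 [202. 163.] 668 [552. 541.  31.] [559. 554.  33.] 36.0
6 [378. 268.] 216 [ 629. -180.   36.] [ 632. -177.   58.] 67.0
7 [341. 303.] 231 [ 479. -198.   35.] [ 482. -195.   59.] 66.0
8 [408. 317.] 262 [ 566. -332.   35.] [ 570. -329.   59.] 66.0
9 [611. 400.] 8001 [ 367. -699.  447.] [ 396. -693.  462.] 474.0
10 [322. 365.] 580 [ 341. -279.   14.] [ 335. -278.   19.] 23.0
0.952013358530337
(268, 225) [479.  81. 107.]
(240, 210) [471. 199.  87.]
(298, 270) [474. -43.  37.]
(220, 201) [499. 361.   5.]
```

```bash
cat >> h.py <<'E'
def go(x,y,z,yaw=None):
    """shift in current tool axes (m) and spin to bring TCP to x,y,z (mm) with tool x at world angle yaw"""
    o=arm.get_obs(); M=R.from_quat(o["orientation"]).as_matrix()
    d=M.T@(np.array([x,y,z])-o["position"])/1000; cur=np.arctan2(M[1,0],M[0,0])
    s=0 if yaw is None else (cur-yaw+np.pi)%(2*np.pi)-np.pi
    print("shift",d.round(4),"spin %.3f"%s,"cur yaw %.3f"%cur,"dist %.0f"%(np.linalg.norm(d)*1000))
E
python3 - <<'E'
from h import *
S=snap("scene");D=snap("side");Q=np.concatenate([cloud(S).reshape(-1,3),cloud(D).reshape(-1,3)])
for nm,P in(("scene",cloud(S)),("side",cloud(D)),("both",Q)):
    for b,z0,z1 in(((400,760,-80,260),86,98),((400,760,-80,260),70,98),((380,640,230,460),8,18),((440,520,30,140),99,118)):
        r,n=rect(P,b,z0,z1); print(nm,z0,np.round(r[0]),np.round(r[1]),round(r[2],1),n)
go(560,190,300,np.radians(100))
E
```

```text
scene 86 [576. 102.] [243. 265.] 7.4 5182
scene 70 [576. 102.] [243. 265.] 7.4 11628
scene 8 [502. 357.] [174. 113.] 0.6 555
scene 99 [482.  90.] [16. 71.] 7.3 271
side 86 [576. 103.] [242. 267.] 7.2 2866
side 70 [577. 103.] [245. 267.] 7.1 5710
side 8 [502. 358.] [173. 116.] 1.4 290
side 99 [482.  88.] [13. 70.] 6.6 155
both 86 [575. 103.] [243. 267.] 7.2 8048
both 70 [577. 103.] [246. 267.] 7.3 17338
both 8 [502. 358.] [175. 116.] 1.4 845
both 99 [482.  89.] [16. 72.] 7.3 426
shift [-0.4336 -0.2227 -0.0579] spin 0.975 cur yaw 2.721 dist 491
```

Run:
```python
from h import *
go(482,89,230,1.698)
```

```text
shift [-0.4036 -0.3467  0.0121] spin 1.023 cur yaw 2.721 dist 532
```

```bash
python3 -m inch '[[[-0.036,-0.031,0.001],0.1],[[-0.073,-0.062,0.002],0.2],[[-0.11,-0.094,0.003],0.3],[[-0.147,-0.126,0.004],0.42],[[-0.184,-0.158,0.005],0.54],[[-0.221,-0.19,0.006],0.66],[[-0.258,-0.222,0.007],0.78],[[-0.295,-0.253,0.008],0.9],[[-0.332,-0.285,0.009],1.0],[[-0.369,-0.317,0.01],1.023]]' 0.45
python3 - <<'E'
from h import *
go(482,89,160,1.698)
E
```

```text
time_s: 1.35
position: [463.1, 128.5, 232.6]
orientation: [0.662, 0.75, 0.001, 0.0]
ft_force: [0.6, 0.9, -0.1]
gripper_width: 0.549
shift [-0.0416  0.0137  0.0727] spin -0.002 cur yaw 1.696 dist 85
```

```bash
python3 -m inch '[[[-0.006,0.002,0.0],0],[[-0.012,0.004,0.0],0],[[-0.018,0.006,0.0],0],[[-0.024,0.008,0],0],[[-0.032,0.01,0.0],0],[[-0.038,0.0125,0],0],[[-0.0415,0.0137,0],0],[[-0.0415,0.0137,0],0],[[-0.0415,0.0137,0],0],[[-0.0415,0.0137,0],0]]'
python3 - <<'E'
from h import *
s=snap("wrist","w1"); P=cloud(s)
r,n=rect(P,(420,540,20,150),100,118); print(r,n)
r,n=rect(P,(380,760,-80,260),86,98); print(r,n)
print(proj(s,[482,89,114]))
E
```

```text
time_s: 2.35
position: [481.4, 91.1, 232.3]
orientation: [0.661, 0.751, 0.0, -0.0]
ft_force: [0.0, 0.4, 0.4]
gripper_width: 0.548
((481.4966735839844, 89.07289123535156), (11.82020092010498, 69.7454605102539), 7.567043304443359) 1421
((576.4115600585938, 100.59612274169922), (240.27783203125, 262.44329833984375), 7.320974826812744) 43685
[324.96329383 242.5194887 ]
```

View pics/w1.png

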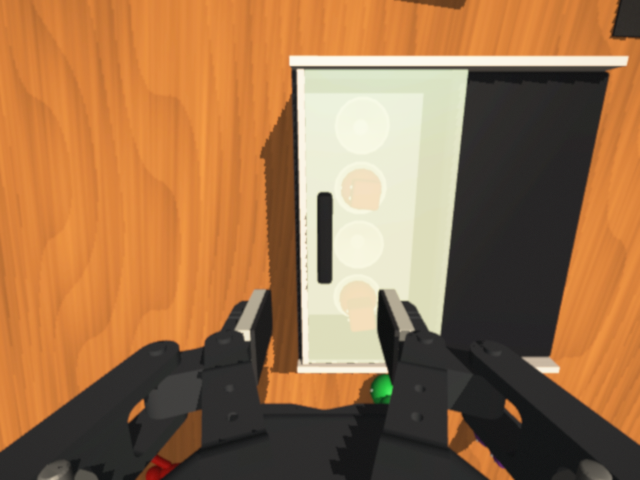

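```bash
python3 - <<'E'
from h import *
go(481.5,89.1,103,1.6985)
E
python3 -m inch '[[[-0.002,0,0.03],0],[[-0.002,0,0.06],0],[[-0.002,0,0.085],0],[[-0.002,0,0.105],0],[[-0.002,0,0.12],0],[[-0.002,0,0.128],0],[[-0.002,0,0.128],0],[[-0.002,0,0.128],0],[[-0.002,0,0.128],0],[[-0.002,0,0.128],0]]'
python3 -m inch '[[[0,0,0],0],[[0,0,0],0],[[0,0,0],0],[[0,0,0],0],[[0,0,0],0],[[0,0,0],0],[[0,0,0],0],[[0,0,0],0],[[0,0,0],0],[[0,0,0],0]]' 1 30
```

```text
shift [-2.000e-03 -1.000e-04  1.293e-01] spin -0.000 cur yaw 1.698 dist 129
time_s: 3.4
position: [482.5, 89.0, 105.5]
orientation: [0.661, 0.751, 0.001, 0.001]
ft_force: [-0.5, 0.3, 0.5]
gripper_width: 0.551
time_s: 4.4
position: [481.9, 89.0, 104.6]
orientation: [0.661, 0.751, 0.0, 0.0]
ft_force: [-1.0, 0.8, 5.8]
gripper_width: 0.133
```

```bash
python3 -m inch '[[[0,0.008,-0.001],0],[[0,0.02,-0.001],0],[[0,0.034,-0.001],0],[[0,0.048,-0.001],0],[[0,0.062,-0.001],0],[[0,0.076,-0.001],0],[[0,0.088,-0.001],0],[[0,0.098,-0.001],0],[[0,0.104,-0.001],0],[[0,0.106,-0.001],0]]'
python3 -m inch '[[[0,0.001,0],0],[[0,0.002,0],0],[[0,0.003,0],0],[[0,0.004,0],0],[[0,0.005,0],0],[[0,0.006,0],0],[[0,0.006,0],0],[[0,0.006,0],0],[[0,0.006,0],0],[[0,0.006,0],0]]'
```

```text
time_s: 5.4
position: [586.9, 102.4, 104.7]
orientation: [0.661, 0.751, -0.0, -0.0]
ft_force: [-0.8, -0.4, 0.5]
gripper_width: 0.131
time_s: 6.4
position: [588.1, 102.6, 104.7]
orientation: [0.661, 0.751, -0.005, -0.004]
ft_force: [-17.5, -3.5, 10.0]
gripper_width: 0.136
```

```bash
python3 -m inch '[[[0,-0.002,0],0],[[0,-0.0035,0],0],[[0,-0.0035,0],0],[[0,-0.0035,0],0],[[0,-0.0035,0],0],[[0,-0.0035,0],0],[[0,-0.0035,0],0],[[0,-0.0035,0],0],[[0,-0.0035,0],0],[[0,-0.0035,0],0]]' 0.45
python3 -m inch '[[[0,0,-0.02],0],[[0,0,-0.05],0],[[0,-0.01,-0.08],0],[[0,-0.03,-0.11],0],[[0,-0.05,-0.13],0],[[0,-0.065,-0.135],0],[[0,-0.076,-0.135],0],[[0,-0.076,-0.135],0],[[0,-0.076,-0.135],0],[[0,-0.076,-0.135],0]]'
python3 - <<'E'
from h import *
s=snap("wrist","w2"); P=cloud(s)
r,n=rect(P,(530,640,20,170),100,118); print(r,n)
r,n=rect(P,(380,760,-80,260),89,98); print(r,n)
for b in blobs(redmask(s[0]),P): print(*b)
E
```

```text
time_s: 7.4
position: [589.4, 102.7, 105.3]
orientation: [0.661, 0.751, 0.0, 0.0]
ft_force: [0.7, 0.2, 0.3]
gripper_width: 0.548
time_s: 8.4
position: [514.0, 93.1, 239.3]
orientation: [0.661, 0.751, -0.001, -0.001]
ft_force: [-0.2, -0.0, 0.1]
gripper_width: 0.546
((587.7598266601562, 102.63461303710938), (12.557072639465332, 69.79039764404297), 7.409191131591797) 1620
((576.500732421875, 100.51510620117188), (240.51168823242188, 263.1483154296875), 7.394474029541016) 5655
1 [328. 186.] 1106 [512. 127.  73.] [512. 123.  74.] 75.0
2 [327. 301.] 1301 [526.  16.  62.] [527.   8.  74.] 75.0
3 [167. 463.] 760 [ 349. -266.   15.] [ 344. -262.   29.] 22.0
```

View pics/w2.png

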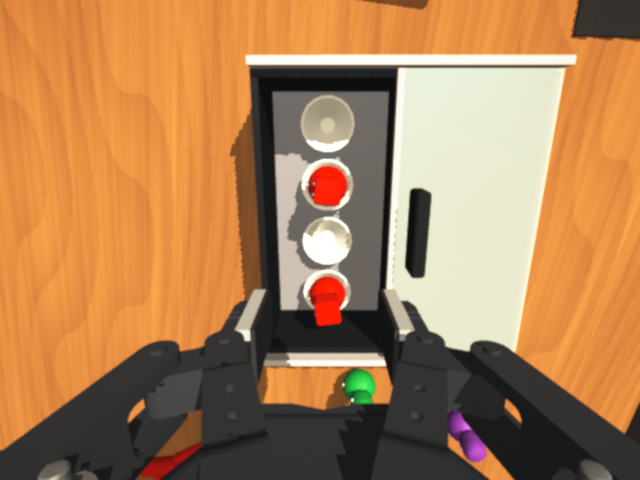

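Run:
```python
from h import *
s=snap("wrist"); P=cloud(s); m=redmask(s[0]).astype(bool)
for b in((480,545,90,150),(490,560,-30,40)):
    k=m&(P[...,2]>72)&(P[...,2]<79)&(P[...,0]>b[0])&(P[...,0]<b[1])&(P[...,1]>b[2])&(P[...,1]<b[3])
    print(cv2.minAreaRect(P[k][:,:2].astype(np.float32)),k.sum(),P[k].mean(0).round(1))
for u,v in((328,124),(326,241)): print(plane(s,u,v,23).round(1))
c=np.array([576.4,100.6]);a=np.radians(7.35);e=np.array([[np.cos(a),-np.sin(a)],[np.sin(a),np.cos(a)]])
for y in(-87,-29,29,87): 
    w=c+e@[-57,y]; print(y,w.round(1),proj(s,[*w,23]).round())
# refined rim fits: mask of points at rim height in tool view
b=(P[...,2]>18)&(P[...,2]<28)
for y in (87,-29):
    w=c+e@[-57,y]; k=b&(np.hypot(P[...,0]-w[0],P[...,1]-w[1])<32)
    q=P[k][:,:2].astype(np.float32); print(cv2.minEnclosingCircle(q),len(q))
```

```text
((512.9357299804688, 122.79953002929688), (22.027135848999023, 23.556079864501953), 89.45384979248047) 661 [512.7 123.   74.1]
((527.6025390625, 7.612733840942383), (23.605871200561523, 23.770214080810547), 14.800662994384766) 530 [527.6   7.8  74.1]
[506.2 179.7  23. ]
[519.1  64.6  23. ]
-87 [531.   7.] [330. 293.]
-29 [523.6  64.5] [330. 242.]
29 [516.2 122.1] [330. 186.]
87 [508.7 179.6] [331. 124.]
((506.5993957519531, 182.84889221191406), 28.979677200317383) 1110
((520.310302734375, 64.34144592285156), 25.73503875732422) 818
```

Run:
```python
from h import *
go(512.9,122.8,61,1.561)
```

```text
shift [0.0296 0.0028 0.1785] spin 0.137 cur yaw 1.698 dist 181
```

```bash
python3 -m inch '[[[0.01,0.001,0.01],0.05],[[0.02,0.002,0.03],0.1],[[0.0296,0.0028,0.06],0.137],[[0.0296,0.0028,0.09],0.137],[[0.0296,0.0028,0.115],0.137],[[0.0296,0.0028,0.14],0.137],[[0.0296,0.0028,0.16],0.137],[[0.0296,0.0028,0.172],0.137],[[0.0296,0.0028,0.178],0.137],[[0.0296,0.0028,0.178],0.137]]'
python3 -m inch '[[[0,0,0],0],[[0,0,0],0],[[0,0,0],0],[[0,0,0],0],[[0,0,0],0],[[0,0,0],0],[[0,0,0],0],[[0,0,0],0],[[0,0,0],0],[[0,0,0],0]]' 1 30
```

```text
time_s: 9.5
position: [512.8, 122.8, 61.7]
orientation: [0.711, 0.704, -0.0, -0.0]
ft_force: [0.5, -0.1, 0.0]
gripper_width: 0.551
time_s: 10.5
position: [513.7, 122.9, 63.6]
orientation: [0.711, 0.704, 0.001, 0.001]
ft_force: [-1.7, -0.3, 5.2]
gripper_width: 0.281
```

```bash
python3 -m inch '[[[0,0,-0.02],0],[[0,0,-0.05],0],[[0,0,-0.085],0],[[0.01,0,-0.11],0],[[0.045,-0.008,-0.115],0],[[0.085,-0.016,-0.115],0],[[0.125,-0.024,-0.115],0],[[0.165,-0.032,-0.115],0],[[0.2,-0.04,-0.115],0],[[0.22,-0.043,-0.115],0]]'
python3 - <<'E'
from h import *
go(468,358,58,1.57)
E
```

```text
time_s: 11.5
position: [471.1, 345.6, 176.8]
orientation: [0.71, 0.704, 0.0, -0.0]
ft_force: [-0.4, -0.5, -1.4]
gripper_width: 0.28
shift [ 0.0123 -0.0031  0.1188] spin -0.007 cur yaw 1.563 dist 120
```

```bash
python3 -m inch '[[[0.008,-0.002,0.02],0],[[0.0123,-0.003,0.05],0],[[0.0123,-0.003,0.075],0],[[0.0123,-0.003,0.095],0],[[0.0123,-0.003,0.108],0],[[0.0123,-0.003,0.114],0],[[0.0123,-0.003,0.117],0],[[0.0123,-0.003,0.119],0],[[0.0123,-0.003,0.119],0],[[0.0123,-0.003,0.119],0]]'
python3 - <<'E'
from h import *
o=arm.get_obs();print(o["ft_force"],o["gripper_width"],o["position"])
s=snap("wrist","w3")
E
```

```text
time_s: 12.5
position: [469.9, 355.9, 59.3]
orientation: [0.711, 0.704, 0.001, 0.0]
ft_force: [-1.0, -1.1, -1.7]
gripper_width: 0.272
[-0.95024253 -1.1128225  -1.71171201] 0.2721517531324562 [469.94185993 355.86645148  59.3097602 ]
```

```bash
python3 -m inch '[[[0,0,0.0005],0],[[0,0,0.001],0],[[0,0,0.0015],0],[[0,0,0.002],0],[[0,0,0.002],0],[[0,0,0.002],0],[[0,0,0.002],0],[[0,0,0.002],0],[[0,0,0.002],0],[[0,0,0.002],0]]'
python3 -m inch '[[[0,0,0],0],[[0,0,0],0],[[0,0,0],0],[[0,0,0],0],[[0,0,0],0],[[0,0,0],0],[[0,0,0],0],[[0,0,-0.003],0],[[0,0,-0.02],0],[[0,0,-0.05],0]]' 0.45
python3 - <<'E'
from h import *
go(500,220,190,1.829)
E
```

```text
time_s: 13.55
position: [470.0, 356.0, 58.9]
orientation: [0.711, 0.704, 0.0, 0.0]
ft_force: [-5.2, -1.9, 11.1]
gripper_width: 0.27
time_s: 14.55
position: [467.8, 354.7, 105.3]
orientation: [0.711, 0.704, -0.002, -0.001]
ft_force: [-0.1, 0.5, 0.6]
gripper_width: 0.55
shift [-0.1346  0.0332 -0.0845] spin -0.268 cur yaw 1.561 dist 162
```

```bash
python3 -m inch '[[[0,0,-0.03],0],[[-0.01,0.002,-0.06],0],[[-0.03,0.008,-0.08],-0.03],[[-0.07,0.016,-0.085],-0.08],[[-0.11,0.024,-0.085],-0.13],[[-0.155,0.032,-0.085],-0.18],[[-0.2,0.04,-0.085],-0.23],[[-0.245,0.048,-0.085],-0.268],[[-0.29,0.054,-0.085],-0.268],[[-0.33,0.058,-0.085],-0.268]]'
python3 - <<'E'
from h import *
go(527.6,7.6,61,1.829)
s=snap("scene","s2"); P=cloud(s)
for b in blobs(redmask(s[0]),P): 
    if 300<b[3][0]<800: print(*b)
E
```

```text
time_s: 15.55
position: [524.4, 22.9, 193.3]
orientation: [0.61, 0.792, 0.001, 0.001]
ft_force: [-0.1, -0.3, 0.5]
gripper_width: 0.549
shift [-0.0154 -0.0011  0.1323] spin -0.001 cur yaw 1.828 dist 133
15 [492. 205.] 275 [481. 353.  41.] [477. 355.  65.] 71.0
17 [591. 223.] 1622 [575. 545.  31.] [564. 558.  33.] 34.0
18 [213. 225.] 420 [ 360. -273.   14.] [ 342. -275.   19.] 23.0
19 [353. 236.] 204 [534.   7.  70.] [529.   8.  75.] 76.0
20 [256. 250.] 364 [ 495. -190.   34.] [ 492. -190.   57.] 66.0
21 [276. 302.] 414 [ 646. -173.   35.] [ 642. -173.   59.] 66.0
22 [199. 309.] 450 [ 629. -312.   35.] [ 626. -312.   59.] 66.0
```

View pics/s2.png

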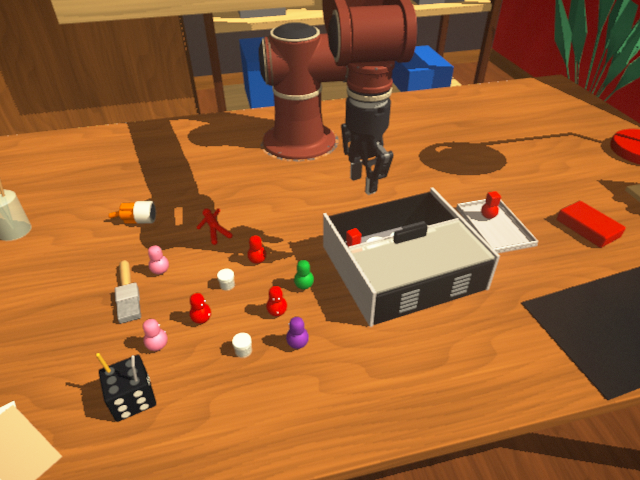

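The first square-headed bot stands upright in the tray at (492,205). One red doll has been knocked aside and is now at (199,309). Next is the second bot, at (353,236).

```bash
python3 -m inch '[[[-0.01,-0.001,0.02],0],[[-0.0154,-0.001,0.05],0],[[-0.0154,-0.001,0.08],0],[[-0.0154,-0.001,0.1],0],[[-0.0154,-0.001,0.115],0],[[-0.0154,-0.001,0.125],0],[[-0.0154,-0.001,0.13],0],[[-0.0154,-0.001,0.132],0],[[-0.0154,-0.001,0.132],0],[[-0.0154,-0.001,0.132],0]]'
python3 -m inch '[[[0,0,0],0],[[0,0,0],0],[[0,0,0],0],[[0,0,0],0],[[0,0,0],0],[[0,0,0],0],[[0,0,0],0],[[0,0,0],0],[[0,0,-0.01],0],[[0,0,-0.03],0]]' 1 30
python3 - <<'E'
from h import *
go(536,358,176,1.829)
E
```

```text
time_s: 16.6
position: [527.7, 9.8, 60.3]
orientation: [0.61, 0.792, 0.0, 0.001]
ft_force: [-0.8, 0.1, 0.0]
gripper_width: 0.55
time_s: 17.6
position: [525.1, 10.2, 87.6]
orientation: [0.61, 0.792, -0.001, -0.002]
ft_force: [0.2, -0.1, -1.1]
gripper_width: 0.272
shift [ 0.3337  0.0989 -0.0882] spin -0.000 cur yaw 1.829 dist 359
```

```bash
python3 -m inch '[[[0,0,-0.03],0],[[0,0,-0.07],0],[[0.02,0.006,-0.09],0],[[0.06,0.018,-0.092],0],[[0.1,0.03,-0.092],0],[[0.145,0.043,-0.092],0],[[0.19,0.056,-0.092],0],[[0.235,0.07,-0.092],0],[[0.28,0.083,-0.092],0],[[0.315,0.093,-0.092],0]]'
python3 - <<'E'
from h import *
go(536,358,58,1.829)
E
```

```text
time_s: 18.6
position: [535.9, 340.8, 181.1]
orientation: [0.61, 0.793, 0.0, -0.0]
ft_force: [1.1, -1.0, -1.7]
gripper_width: 0.276
shift [0.0165 0.0046 0.1231] spin 0.001 cur yaw 1.830 dist 124
```

```bash
python3 -m inch '[[[0.0165,0.0046,0.03],0],[[0.0165,0.0046,0.06],0],[[0.0165,0.0046,0.085],0],[[0.0165,0.0046,0.105],0],[[0.0165,0.0046,0.116],0],[[0.0165,0.0046,0.12],0],[[0.0165,0.0046,0.122],0],[[0.0165,0.0046,0.1235],0],[[0.0165,0.0046,0.125],0],[[0.0165,0.0046,0.125],0]]'
python3 -m inch '[[[0,0,0],0],[[0,0,0],0],[[0,0,0],0],[[0,0,0],0],[[0,0,0],0],[[0,0,0],0],[[0,0,0],0],[[0,0,0],0],[[0,0,0],0],[[0,0,0],0]]'
```

```text
time_s: 19.6
position: [537.2, 355.4, 57.0]
orientation: [0.61, 0.792, 0.001, 0.0]
ft_force: [0.1, 0.2, -2.1]
gripper_width: 0.272
time_s: 20.6
position: [536.7, 355.3, 56.3]
orientation: [0.61, 0.792, -0.0, -0.0]
ft_force: [0.2, -0.3, -1.1]
gripper_width: 0.275
```

```bash
python3 -m inch '[[[0,0,0.0005],0],[[0,0,0.001],0],[[0,0,0.0015],0],[[0,0,0.0015],0],[[0,0,0.0015],0],[[0,0,0.0015],0],[[0,0,0.0015],0],[[0,0,0.0015],0],[[0,0,0.0015],0],[[0,0,0.0015],0]]'
python3 -m inch '[[[0,0,0],0],[[0,0,0],0],[[0,0,0],0],[[0,0,0],0],[[0,0,0],0],[[0,0,0],0],[[0,0,-0.003],0],[[0,0,-0.02],0],[[0,0,-0.06],0],[[0,0,-0.1],0]]' 0.45
python3 - <<'E'
from h import *
go(520,-150,240,1.698)
E
```

```text
time_s: 21.6
position: [536.8, 355.3, 55.1]
orientation: [0.61, 0.792, 0.0, 0.0]
ft_force: [-2.2, -1.0, 4.8]
gripper_width: 0.274
time_s: 22.6
position: [536.3, 355.0, 156.3]
orientation: [0.61, 0.792, -0.001, -0.0]
ft_force: [0.2, -0.8, 0.1]
gripper_width: 0.546
shift [-0.4842 -0.1447 -0.0834] spin 0.131 cur yaw 1.829 dist 512
```

```bash
python3 -m inch '[[[-0.01,-0.003,-0.04],0],[[-0.05,-0.015,-0.06],0],[[-0.095,-0.028,-0.07],0.02],[[-0.14,-0.042,-0.08],0.04],[[-0.185,-0.056,-0.083],0.06],[[-0.23,-0.07,-0.083],0.08],[[-0.275,-0.083,-0.083],0.1],[[-0.32,-0.096,-0.083],0.12],[[-0.365,-0.109,-0.083],0.131],[[-0.41,-0.122,-0.083],0.131]]'
python3 -m inch '[[[-0.02,0,0],0],[[-0.05,0,0],0],[[-0.075,0,0],0],[[-0.075,0,0],0],[[-0.075,0,0],0],[[-0.075,0,0],0],[[-0.075,0,0],0],[[-0.075,0,0],0],[[-0.075,0,0],0],[[-0.075,0,0],0]]'
python3 - <<'E'
from h import *
s=snap("wrist","w4"); P=cloud(s); 
for b in blobs(redmask(s[0]),P): print(*b)
for X in((487,-192,53),(637,-175,53),(622,-313,53)): print(proj(s,X).round())
E
```

```text
time_s: 23.6
position: [523.2, -74.1, 239.8]
orientation: [0.661, 0.751, 0.001, 0.001]
ft_force: [0.5, -0.2, 0.5]
gripper_width: 0.547
time_s: 24.6
position: [532.9, -146.3, 237.8]
orientation: [0.661, 0.751, 0.0, -0.0]
ft_force: [0.3, 0.0, 0.0]
gripper_width: 0.549
1 [273. 252.] 1157 [ 488. -184.   49.] [ 486. -189.   64.] 66.0
2 [421. 254.] 1246 [ 630. -168.   44.] [ 634. -172.   63.] 66.0
3 [150. 300.] 2488 [ 350. -272.   13.] [ 337. -275.   19.] 22.0
4 [378. 370.] 909 [ 612. -306.   45.] [ 610. -294.   83.] 255.0
[271. 260.]
[427. 263.]
[387. 381.]
```

View pics/w4.png

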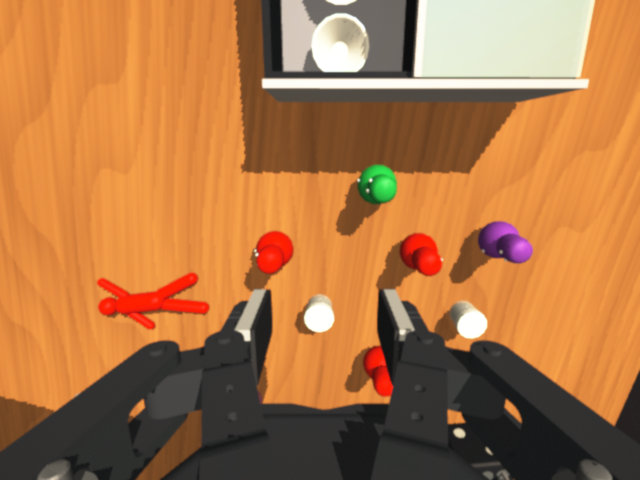

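Wrist view: the red round-headed dolls have their heads at (270,259), (428,262) and (384,383). The green at (380,188) and purple at (515,247) look-alikes are clearly distinct, and the pots are at (319,314) and (468,319). I take the red one at (270,259) first.

Run:
```python
from h import *
s=snap("wrist"); P=cloud(s); m=redmask(s[0]).astype(bool)
for c in((487,-192),(637,-175),(618,-313)):
    k=m&(P[...,2]>45)&(P[...,2]<70)&(np.hypot(P[...,0]-c[0],P[...,1]-c[1])<28)
    q=P[k]; A=np.c_[2*q,np.ones(len(q))]; x=np.linalg.lstsq(A,(q**2).sum(1),rcond=None)[0]
    print("sphere",x[:3].round(1),"r",np.sqrt(x[3]+x[:3]@x[:3]).round(1),len(q))
for u,v in((270,259),(428,262),(384,383)): print(plane(s,u,v,53).round(1))
go(485.5,-191,110,1.698)
```

```text
sphere [ 485.7 -191.2   53.3] r 13.4 614
sphere [ 636.4 -174.    53.6] r 13.1 613
sphere [ 618.9 -314.2   53.7] r 12.7 416
[ 485.6 -190.8   53. ]
[ 637.5 -174.5   53. ]
[ 619.5 -316.1   53. ]
shift [-0.0381 -0.0527  0.1278] spin 0.000 cur yaw 1.698 dist 143
```

```bash
python3 -m inch '[[[-0.015,-0.02,0.02],0],[[-0.03,-0.04,0.05],0],[[-0.038,-0.0525,0.09],0],[[-0.038,-0.0525,0.125],0],[[-0.038,-0.0525,0.15],0],[[-0.038,-0.0525,0.168],0],[[-0.038,-0.0525,0.18],0],[[-0.038,-0.0525,0.187],0],[[-0.038,-0.0525,0.189],0],[[-0.038,-0.0525,0.189],0]]'
python3 -m inch '[[[0,0,0],0],[[0,0,0],0],[[0,0,0],0],[[0,0,0],0],[[0,0,0],0],[[0,0,0],0],[[0,0,0],0],[[0,0,0],0],[[0,0,-0.01],0],[[0,0,-0.03],0]]' 1 30
python3 - <<'E'
from h import *
go(520.2,64.7,178,1.698)
E
```

```text
time_s: 25.7
position: [486.2, -191.3, 49.4]
orientation: [0.661, 0.751, 0.0, 0.001]
ft_force: [0.4, -0.3, -0.5]
gripper_width: 0.551
time_s: 26.7
position: [484.1, -190.1, 77.3]
orientation: [0.661, 0.751, -0.0, -0.002]
ft_force: [-0.1, -0.2, -0.8]
gripper_width: 0.293
shift [ 0.2484  0.0677 -0.1002] spin -0.000 cur yaw 1.698 dist 276
```

```bash
python3 -m inch '[[[0,0,-0.03],0],[[0.005,0.001,-0.07],0],[[0.025,0.005,-0.1],0],[[0.06,0.013,-0.105],0],[[0.1,0.022,-0.105],0],[[0.145,0.032,-0.105],0],[[0.19,0.042,-0.105],0],[[0.235,0.052,-0.105],0],[[0.28,0.062,-0.105],0],[[0.3,0.067,-0.105],0]]'
python3 - <<'E'
from h import *
go(512.9,122.3,61,1.698)
E
```

```text
time_s: 27.7
position: [513.6, 118.4, 184.0]
orientation: [0.66, 0.752, 0.0, -0.0]
ft_force: [0.7, -1.3, -0.1]
gripper_width: 0.29
shift [ 0.0038 -0.0002  0.123 ] spin 0.003 cur yaw 1.701 dist 123
```

```bash
python3 -m inch '[[[0.0038,0,0.02],0],[[0.0038,0,0.05],0],[[0.0038,0,0.08],0],[[0.0038,0,0.1],0],[[0.0038,0,0.112],0],[[0.0038,0,0.118],0],[[0.0038,0,0.121],0],[[0.0038,0,0.123],0],[[0.0038,0,0.1235],0],[[0.0038,0,0.1235],0]]'
python3 -m inch '[[[0,0,0.0005],0],[[0,0,0.001],0],[[0,0,0.0015],0],[[0,0,0.002],0],[[0,0,0.002],0],[[0,0,0.002],0],[[0,0,0.002],0],[[0,0,0.002],0],[[0,0,0.002],0],[[0,0,0.002],0]]'
```

```text
time_s: 28.7
position: [514.6, 119.1, 61.9]
orientation: [0.661, 0.751, 0.001, 0.001]
ft_force: [-1.5, 0.7, 4.2]
gripper_width: 0.288
time_s: 29.7
position: [514.8, 119.5, 61.6]
orientation: [0.661, 0.751, 0.001, 0.0]
ft_force: [-6.3, 2.0, 15.8]
gripper_width: 0.294
```

```bash
python3 -m inch '[[[0,0,-0.002],0],[[0.001,-0.0005,-0.003],0],[[0.002,-0.001,-0.003],0],[[0.003,-0.0015,-0.003],0],[[0.003,-0.0015,-0.002],0],[[0.003,-0.0015,-0.001],0],[[0.003,-0.0015,0],0],[[0.003,-0.0015,0.001],0],[[0.003,-0.0015,0.001],0],[[0.003,-0.0015,0.001],0]]'
```

```text
time_s: 30.7
position: [513.1, 121.8, 58.8]
orientation: [0.661, 0.751, 0.001, 0.001]
ft_force: [1.1, 0.6, 6.8]
gripper_width: 0.294
```

```bash
python3 -m inch '[[[0,0,0],0],[[0,0,0],0],[[0,0,0],0],[[0,0,0],0],[[0,0,0],0],[[0,0,0],0],[[0,0,-0.003],0],[[0,0,-0.02],0],[[0,0,-0.06],0],[[0,0,-0.1],0]]' 0.45
python3 - <<'E'
from h import *
go(637,-174.2,200,1.698)
E
```

```text
time_s: 31.7
position: [510.8, 121.5, 157.6]
orientation: [0.661, 0.751, -0.001, -0.001]
ft_force: [1.1, 0.1, -0.4]
gripper_width: 0.549
shift [-0.3093  0.0876 -0.0427] spin -0.000 cur yaw 1.698 dist 324
```

```bash
python3 -m inch '[[[0,0,-0.03],0],[[-0.02,0.005,-0.043],0],[[-0.06,0.017,-0.043],0],[[-0.1,0.028,-0.043],0],[[-0.145,0.041,-0.043],0],[[-0.19,0.054,-0.043],0],[[-0.235,0.067,-0.043],0],[[-0.275,0.078,-0.043],0],[[-0.3,0.0855,-0.043],0],[[-0.3,0.0855,-0.043],0]]'
python3 - <<'E'
from h import *
s=snap("wrist","w5"); P=cloud(s); m=redmask(s[0]).astype(bool)
k=m&(P[...,2]>45)&(P[...,2]<70)&(np.hypot(P[...,0]-637,P[...,1]+174)<35)
q=P[k]; A=np.c_[2*q,np.ones(len(q))]; x=np.linalg.lstsq(A,(q**2).sum(1),rcond=None)[0]
print("sphere",x[:3].round(1),"r",np.sqrt(x[3]+x[:3]@x[:3]).round(1),len(q))
go(x[0],x[1],48,1.698)
E
```

```text
time_s: 32.7
position: [635.2, -168.4, 200.3]
orientation: [0.662, 0.749, -0.0, 0.0]
ft_force: [-0.5, 0.0, -0.5]
gripper_width: 0.551
sphere [ 636.6 -174.    53.4] r 13.3 755
shift [-0.0078  0.001   0.1521] spin -0.002 cur yaw 1.696 dist 152
```

```bash
python3 -m inch '[[[-0.007,0.001,0.02],0],[[-0.007,0.001,0.05],0],[[-0.007,0.001,0.08],0],[[-0.007,0.001,0.105],0],[[-0.007,0.001,0.125],0],[[-0.007,0.001,0.138],0],[[-0.007,0.001,0.146],0],[[-0.007,0.001,0.15],0],[[-0.007,0.001,0.151],0],[[-0.007,0.001,0.151],0]]'
python3 -m inch '[[[0,0,0],0],[[0,0,0],0],[[0,0,0],0],[[0,0,0],0],[[0,0,0],0],[[0,0,0],0],[[0,0,0],0],[[0,0,0],0],[[0,0,-0.01],0],[[0,0,-0.03],0]]' 1 30
python3 - <<'E'
from h import *
go(520.2,64.7,178,1.698)
E
```

```text
time_s: 33.75
position: [637.1, -172.2, 50.4]
orientation: [0.661, 0.751, 0.0, 0.001]
ft_force: [-0.3, 0.1, 0.1]
gripper_width: 0.547
time_s: 34.75
position: [634.6, -171.2, 77.1]
orientation: [0.661, 0.751, -0.001, -0.002]
ft_force: [-0.4, 0.1, -0.8]
gripper_width: 0.295
shift [ 0.2487 -0.0841 -0.0999] spin -0.000 cur yaw 1.698 dist 281
```

```bash
python3 -m inch '[[[0,0,-0.03],0],[[0.005,-0.001,-0.07],0],[[0.025,-0.008,-0.1],0],[[0.06,-0.02,-0.102],0],[[0.1,-0.033,-0.102],0],[[0.14,-0.047,-0.102],0],[[0.18,-0.06,-0.102],0],[[0.22,-0.074,-0.102],0],[[0.245,-0.084,-0.102],0],[[0.25,-0.084,-0.102],0]]'
python3 - <<'E'
from h import *
go(520.2,66.2,62,1.698)
E
```

```text
time_s: 35.75
position: [519.8, 67.7, 181.0]
orientation: [0.66, 0.752, 0.0, -0.001]
ft_force: [-0.6, 0.5, -0.7]
gripper_width: 0.291
shift [-0.0016  0.0003  0.119 ] spin 0.003 cur yaw 1.701 dist 119
```

```bash
python3 -m inch '[[[-0.001,0,0.02],0],[[-0.001,0,0.05],0],[[-0.001,0,0.08],0],[[-0.001,0,0.1],0],[[-0.001,0,0.11],0],[[-0.001,0,0.115],0],[[-0.001,0,0.118],0],[[-0.001,0,0.12],0],[[-0.001,0,0.121],0],[[-0.001,0,0.121],0]]'
python3 -m inch '[[[0,0,0],0],[[0,0,0],0],[[0,0,0.0005],0],[[0,0,0.001],0],[[0,0,0.001],0],[[0,0,0.001],0],[[0,0,0.001],0],[[0,0,0.001],0],[[0,0,0.001],0],[[0,0,0.001],0]]'
```

```text
time_s: 36.75
position: [522.6, 64.4, 62.6]
orientation: [0.661, 0.751, 0.0, 0.001]
ft_force: [-3.5, 0.6, 4.6]
gripper_width: 0.294
time_s: 37.75
position: [522.7, 64.4, 62.5]
orientation: [0.661, 0.751, 0.0, 0.001]
ft_force: [-5.7, 1.2, 10.2]
gripper_width: 0.295
```

```bash
python3 -m inch '[[[0,0,-0.002],0],[[0.0005,-0.001,-0.003],0],[[0.001,-0.002,-0.003],0],[[0.001,-0.0025,-0.003],0],[[0.001,-0.0025,-0.002],0],[[0.001,-0.0025,-0.001],0],[[0.001,-0.0025,0],0],[[0.001,-0.0025,0.001],0],[[0.001,-0.0025,0.002],0],[[0.001,-0.0025,0.002],0]]'
```

```text
time_s: 38.75
position: [520.3, 65.7, 59.7]
orientation: [0.661, 0.751, 0.001, 0.0]
ft_force: [-3.0, 3.6, 11.9]
gripper_width: 0.295
```

```bash
python3 -m inch '[[[0,0,-0.001],0],[[0,0,-0.001],0],[[0,0,-0.001],0],[[0,0,-0.001],0],[[0,0,-0.001],0],[[0,0,-0.001],0],[[0,0,-0.004],0],[[0,0,-0.02],0],[[0,0,-0.06],0],[[0,0,-0.1],0]]' 0.45
python3 - <<'E'
from h import *
go(619,-285,210,1.698)
E
```

```text
time_s: 39.75
position: [518.0, 65.0, 157.5]
orientation: [0.661, 0.751, -0.001, -0.001]
ft_force: [0.6, -0.6, 0.1]
gripper_width: 0.549
shift [-0.36    0.0557 -0.0528] spin -0.000 cur yaw 1.698 dist 368
```

```bash
python3 -m inch '[[[0,0,-0.03],0],[[-0.02,0.003,-0.053],0],[[-0.065,0.01,-0.053],0],[[-0.11,0.017,-0.053],0],[[-0.155,0.024,-0.053],0],[[-0.2,0.031,-0.053],0],[[-0.245,0.038,-0.053],0],[[-0.29,0.045,-0.053],0],[[-0.335,0.052,-0.053],0],[[-0.36,0.0557,-0.053],0]]'
python3 - <<'E'
from h import *
s=snap("wrist","w6"); P=cloud(s); m=redmask(s[0]).astype(bool)
for b in blobs(redmask(s[0]),P): print(*b)
k=m&(P[...,2]>45)&(P[...,2]<70)&(np.hypot(P[...,0]-619,P[...,1]+315)<35)
q=P[k]; A=np.c_[2*q,np.ones(len(q))]; x=np.linalg.lstsq(A,(q**2).sum(1),rcond=None)[0]
print("sphere",x[:3].round(1),"r",np.sqrt(x[3]+x[:3]@x[:3]).round(1),len(q))
go(x[0],x[1],48,1.698)
E
```

```text
time_s: 40.75
position: [620.0, -288.4, 210.3]
orientation: [0.662, 0.75, -0.0, 0.0]
ft_force: [0.6, 1.0, 0.0]
gripper_width: 0.553
1 [ 51. 167.] 3293 [ 363. -273.   13.] [ 347. -275.   19.] 22.0
2 [320. 247.] 1268 [ 618. -307.   53.] [ 619. -313.   64.] 66.0
sphere [ 619.6 -314.5   53.5] r 13.2 676
shift [-0.0228 -0.0036  0.1622] spin -0.004 cur yaw 1.694 dist 164
```

View pics/w6.png

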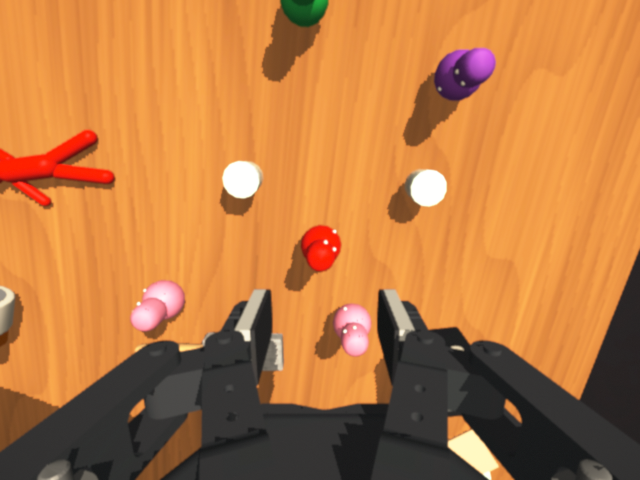

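```bash
python3 -m inch '[[[-0.012,-0.002,0.01],0],[[-0.0235,-0.0036,0.04],0],[[-0.0235,-0.0036,0.075],0],[[-0.0235,-0.0036,0.105],0],[[-0.0235,-0.0036,0.13],0],[[-0.0235,-0.0036,0.147],0],[[-0.0235,-0.0036,0.156],0],[[-0.0235,-0.0036,0.16],0],[[-0.0235,-0.0036,0.161],0],[[-0.0235,-0.0036,0.161],0]]'
python3 - <<'E'
from h import *
go(619.6,-314.5,48.5,1.698)
E
```

```text
time_s: 41.8
position: [620.1, -309.2, 50.8]
orientation: [0.661, 0.751, 0.0, 0.001]
ft_force: [-0.1, -0.2, 0.6]
gripper_width: 0.546
shift [-0.0052 -0.0011  0.0023] spin -0.000 cur yaw 1.698 dist 6
```

```bash
python3 -m inch '[[[-0.002,0,0],0],[[-0.004,-0.001,0.001],0],[[-0.005,-0.001,0.002],0],[[-0.005,-0.001,0.002],0],[[-0.005,-0.001,0.002],0],[[-0.005,-0.001,0.002],0],[[-0.005,-0.001,0.002],0],[[-0.005,-0.001,0.002],0],[[-0.005,-0.001,0.002],0],[[-0.005,-0.001,0.002],0]]'
python3 -m inch '[[[0,0,0],0],[[0,0,0],0],[[0,0,0],0],[[0,0,0],0],[[0,0,0],0],[[0,0,0],0],[[0,0,0],0],[[0,0,0],0],[[0,0,-0.01],0],[[0,0,-0.03],0]]' 1 30
python3 - <<'E'
from h import *
go(527.6,-5,178,1.698)
E
```

```text
time_s: 42.8
position: [618.9, -313.8, 47.3]
orientation: [0.661, 0.751, 0.0, -0.0]
ft_force: [0.3, 0.6, 0.1]
gripper_width: 0.555
time_s: 43.8
position: [617.0, -312.8, 75.2]
orientation: [0.661, 0.751, -0.001, -0.003]
ft_force: [0.1, -0.1, -0.6]
gripper_width: 0.297
shift [ 0.317  -0.0502 -0.1015] spin -0.000 cur yaw 1.698 dist 337
```

```bash
python3 -m inch '[[[0,0,-0.03],0],[[0.005,-0.001,-0.07],0],[[0.025,-0.004,-0.1],0],[[0.065,-0.01,-0.102],0],[[0.11,-0.017,-0.102],0],[[0.155,-0.025,-0.102],0],[[0.2,-0.032,-0.102],0],[[0.245,-0.039,-0.102],0],[[0.285,-0.045,-0.102],0],[[0.317,-0.05,-0.102],0]]'
python3 -m inch '[[[0.004,0,0],0],[[0.008,0,0],0],[[0.01,0,0],0],[[0.01,0,0],0],[[0.01,0,0],0],[[0.01,0,0],0],[[0.01,0,0],0],[[0.01,0,0],0],[[0.01,0,0],0],[[0.01,0,0],0]]'
python3 - <<'E'
from h import *
go(527.6,7.4,59,1.698)
E
```

```text
time_s: 44.8
position: [527.8, -3.7, 179.6]
orientation: [0.66, 0.751, -0.0, -0.0]
ft_force: [0.4, 0.1, -1.8]
gripper_width: 0.292
time_s: 45.8
position: [527.8, 4.2, 179.3]
orientation: [0.661, 0.751, -0.0, -0.0]
ft_force: [-0.3, -0.5, -1.7]
gripper_width: 0.293
shift [0.0032 0.0002 0.1203] spin -0.000 cur yaw 1.698 dist 120
```

```bash
python3 -m inch '[[[0.003,0,0.02],0],[[0.003,0,0.05],0],[[0.003,0,0.08],0],[[0.003,0,0.1],0],[[0.003,0,0.11],0],[[0.003,0,0.114],0],[[0.003,0,0.115],0],[[0.003,0,0.115],0],[[0.003,0,0.115],0],[[0.003,0,0.115],0]]'
python3 - <<'E'
from h import *
go(527.6,7.4,57,1.698)
E
```

```text
time_s: 46.8
position: [528.2, 7.1, 65.4]
orientation: [0.661, 0.751, 0.001, 0.001]
ft_force: [-0.6, 0.8, -1.7]
gripper_width: 0.294
shift [ 0.0004 -0.0006  0.0084] spin -0.000 cur yaw 1.698 dist 8
```

```bash
python3 -m inch '[[[0,-0.0005,0.002],0],[[0.0005,-0.0005,0.004],0],[[0.0005,-0.0005,0.005],0],[[0.0005,-0.0005,0.006],0],[[0.0005,-0.0005,0.007],0],[[0.0005,-0.0005,0.008],0],[[0.0005,-0.0005,0.008],0],[[0.0005,-0.0005,0.008],0],[[0.0005,-0.0005,0.008],0],[[0.0005,-0.0005,0.008],0]]'
```

```text
time_s: 47.8
position: [527.0, 7.7, 56.4]
orientation: [0.661, 0.751, 0.0, 0.0]
ft_force: [-0.4, 0.4, -1.1]
gripper_width: 0.293
```

```bash
python3 -m inch '[[[0,0,0.0005],0],[[0,0,0.001],0],[[0,0,0.0015],0],[[0,0,0.0015],0],[[0,0,0.0015],0],[[0,0,0.0015],0],[[0,0,0.0015],0],[[0,0,0.0015],0],[[0,0,0.0015],0],[[0,0,0.0015],0]]'
python3 -m inch '[[[0,0,0],0],[[0,0,0],0],[[0,0,0],0],[[0,0,0],0],[[0,0,0],0],[[0,0,0],0],[[0,0,-0.004],0],[[0,0,-0.02],0],[[0,0,-0.06],0],[[0,0,-0.1],0]]' 0.45
python3 -m inch '[[[0.02,0,-0.03],0],[[0.06,0,-0.06],0],[[0.1,0,-0.08],0],[[0.11,0,-0.08],0],[[0.11,0,-0.08],0],[[0.11,0,-0.08],0],[[0.11,0,-0.08],0],[[0.11,0,-0.08],0],[[0.11,0,-0.08],0],[[0.11,0,-0.08],0]]'
python3 - <<'E'
from h import *
s=snap("wrist","w7"); P=cloud(s); m=redmask(s[0]).astype(bool)
r,n=rect(P,(530,640,20,170),100,118); print(r,n)
for c in((512.9,122.3),(520.2,64.7),(527.6,7.2)):
    k=m&(P[...,2]>54)&(P[...,2]<80)&(np.hypot(P[...,0]-c[0],P[...,1]-c[1])<28)
    q=P[k]; A=np.c_[2*q,np.ones(len(q))]; x=np.linalg.lstsq(A,(q**2).sum(1),rcond=None)[0]
    print("sphere",x[:3].round(1),"r",np.sqrt(x[3]+x[:3]@x[:3]).round(1),len(q),"top",np.percentile(q[:,2],98).round(1))
s=snap("scene","s7"); P=cloud(s)
for b in blobs(redmask(s[0]),P): 
    if 300<b[3][0]<800: print(*b)
E
```

```text
time_s: 48.8
position: [527.3, 7.7, 56.2]
orientation: [0.661, 0.751, 0.0, -0.0]
ft_force: [-3.7, 1.5, 8.7]
gripper_width: 0.295
time_s: 49.8
position: [526.0, 7.7, 155.1]
orientation: [0.661, 0.751, -0.001, -0.001]
ft_force: [1.4, 0.2, 0.4]
gripper_width: 0.549
time_s: 50.8
position: [513.0, 116.2, 234.4]
orientation: [0.661, 0.75, -0.0, -0.0]
ft_force: [-0.9, -0.7, 1.2]
gripper_width: 0.549
((587.6017456054688, 103.17597961425781), (12.432657241821289, 68.95852661132812), 7.164612293243408) 1541
sphere [513.2 122.2  62.3] r 13.3 613 top 75.0
sphere [520.1  66.1  62.3] r 13.2 586 top 74.7
sphere [527.1   7.3  62.3] r 13.3 602 top 74.8
13 [492. 205.] 302 [481. 352.  42.] [476. 354.  65.] 71.0
14 [591. 223.] 1624 [575. 545.  31.] [564. 557.  33.] 34.0
15 [213. 225.] 436 [ 360. -272.   14.] [ 344. -275.   19.] 23.0
16 [506. 222.] 322 [547. 348.  43.] [543. 351.  65.] 71.0
17 [404. 223.] 114 [520. 121.  71.] [518. 121.  76.] 78.0
18 [379. 231.] 150 [527.  64.  68.] [523.  66.  73.] 76.0
19 [353. 237.] 157 [534.   6.  68.] [530.   7.  74.] 76.0
```

View pics/w7.png

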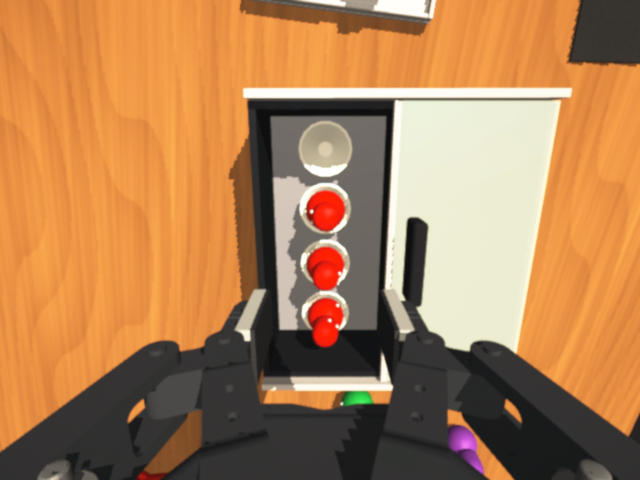

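View pics/s7.png

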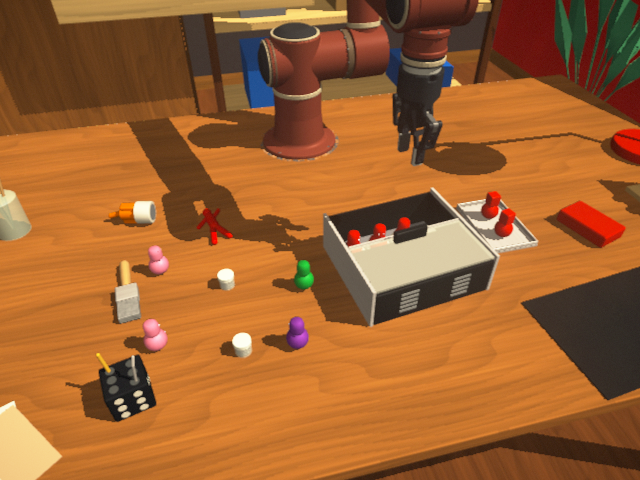

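All three dolls are seated: head centres are 62.3 mm up, on the seat axes. Both bots stand in the tray at (492,205) and (506,222), and no red dolls remain on the desk. Now I shut the cover.

Run:
```python
from h import *
go(587.7,102.8,140,1.698)
```

```text
shift [-0.023   0.0724  0.0947] spin -0.001 cur yaw 1.697 dist 121
```

```bash
python3 -m inch '[[[-0.008,0.024,0.0],0],[[-0.016,0.048,0],0],[[-0.023,0.0724,0.01],0],[[-0.023,0.0724,0.03],0],[[-0.023,0.0724,0.06],0],[[-0.023,0.0724,0.085],0],[[-0.023,0.0724,0.094],0],[[-0.023,0.0724,0.094],0],[[-0.023,0.0724,0.094],0],[[-0.023,0.0724,0.094],0]]'
python3 - <<'E'
from h import *
go(587.7,102.8,104.5,1.698)
E
```

```text
time_s: 51.9
position: [589.0, 103.2, 143.0]
orientation: [0.661, 0.751, 0.001, 0.001]
ft_force: [0.1, 0.3, -0.6]
gripper_width: 0.552
shift [-0.0002 -0.0014  0.0385] spin -0.000 cur yaw 1.698 dist 39
```

```bash
python3 -m inch '[[[0,-0.001,0.01],0],[[0,-0.001,0.02],0],[[0,-0.001,0.028],0],[[0,-0.001,0.034],0],[[0,-0.001,0.037],0],[[0,-0.001,0.038],0],[[0,-0.001,0.038],0],[[0,-0.001,0.038],0],[[0,-0.001,0.038],0],[[0,-0.001,0.038],0]]'
python3 -m inch '[[[0,0,0],0],[[0,0,0],0],[[0,0,0],0],[[0,0,0],0],[[0,0,0],0],[[0,0,0],0],[[0,0,0],0],[[0,0,0],0],[[0,0,0],0],[[0,0,0],0]]' 1 30
```

```text
time_s: 52.9
position: [587.0, 102.9, 103.2]
orientation: [0.661, 0.751, 0.0, 0.0]
ft_force: [0.7, 0.0, 0.7]
gripper_width: 0.549
time_s: 53.9
position: [586.8, 103.0, 103.0]
orientation: [0.661, 0.751, 0.0, 0.0]
ft_force: [0.3, 0.4, 2.1]
gripper_width: 0.134
```

```bash
python3 -m inch '[[[0,-0.008,0],0],[[0,-0.02,0],0],[[0,-0.034,0],0],[[0,-0.048,0],0],[[0,-0.062,0],0],[[0,-0.076,0],0],[[0,-0.09,0],0],[[0,-0.101,0],0],[[0,-0.108,0],0],[[0,-0.109,0],0]]'
python3 -m inch '[[[0,-0.001,0],0],[[0,-0.002,0],0],[[0,-0.003,0],0],[[0,-0.004,0],0],[[0,-0.005,0],0],[[0,-0.006,0],0],[[0,-0.006,0],0],[[0,-0.006,0],0],[[0,-0.006,0],0],[[0,-0.006,0],0]]'
```

```text
time_s: 54.9
position: [477.7, 89.0, 103.0]
orientation: [0.661, 0.751, -0.0, -0.0]
ft_force: [-0.3, -0.2, 1.8]
gripper_width: 0.133
time_s: 55.9
position: [476.6, 88.9, 103.1]
orientation: [0.661, 0.75, 0.004, 0.004]
ft_force: [18.6, 3.3, -9.7]
gripper_width: 0.135
```

At the stop: the wrist reads about 19 N after about 111 mm of travel. Relax, release, lift and check.

```bash
python3 -m inch '[[[0,0.002,0],0],[[0,0.0035,0],0],[[0,0.0035,0],0],[[0,0.0035,0],0],[[0,0.0035,0],0],[[0,0.0035,0],0],[[0,0.0035,0],0],[[0,0.0035,0],0],[[0,0.0035,0],0],[[0,0.0035,0],0]]' 0.45
python3 -m inch '[[[0,0,-0.02],0],[[0,0,-0.05],0],[[0,0,-0.09],0],[[0.01,0.01,-0.12],0],[[0.02,0.02,-0.14],0],[[0.02,0.03,-0.14],0],[[0.02,0.03,-0.14],0],[[0.02,0.03,-0.14],0],[[0.02,0.03,-0.14],0],[[0.02,0.03,-0.14],0]]'
python3 - <<'E'
from h import *
s=snap("wrist","w8"); P=cloud(s)
r,n=rect(P,(420,540,20,150),100,118); print(r,n)
d=np.array(r[0])-[576.4,100.6]; print("handle box x",d@[np.cos(.1278),np.sin(.1278)])
s=snap("scene","s8"); P=cloud(s)
for b in blobs(redmask(s[0]),P,40): 
    if 300<b[3][0]<800: print(*b)
E
```

```text
time_s: 56.9
position: [476.1, 88.8, 102.8]
orientation: [0.661, 0.751, -0.0, -0.0]
ft_force: [0.2, -0.0, -0.5]
gripper_width: 0.547
time_s: 57.9
position: [502.5, 112.1, 241.3]
orientation: [0.661, 0.75, -0.001, -0.001]
ft_force: [0.2, 0.5, -0.1]
gripper_width: 0.544
((476.7716979980469, 88.62401580810547), (12.312543869018555, 69.58487701416016), 7.278480052947998) 1352
handle box x -100.34217007842156
16 [491. 205.] 318 [480. 351.  42.] [476. 354.  64.] 71.0
17 [591. 223.] 1634 [574. 544.  31.] [563. 557.  33.] 34.0
18 [213. 225.] 431 [ 360. -273.   14.] [ 344. -275.   19.] 23.0
19 [505. 223.] 354 [547. 347.  42.] [543. 350.  65.] 72.0
```

View pics/w8.png

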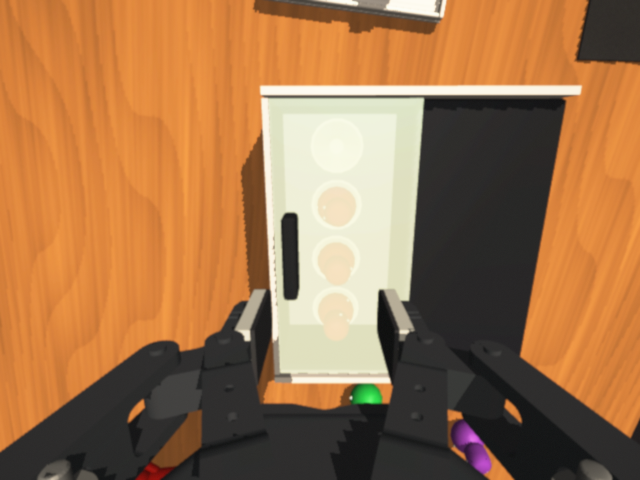

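View pics/s8.png

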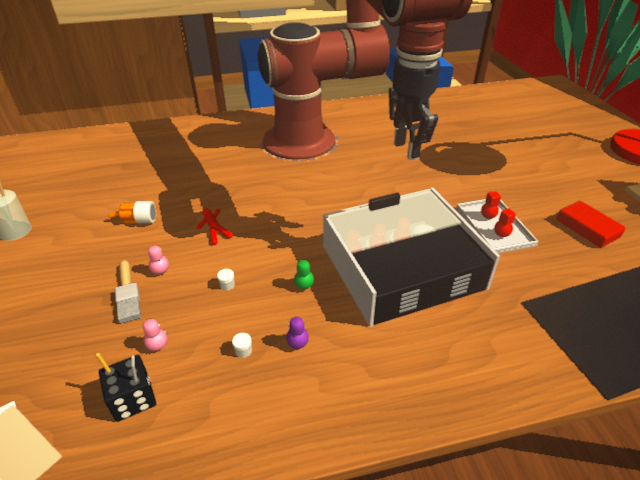

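The cover is shut, with its handle 111.8 mm from the open position. The three dolls show through it at (337,205), (337,260) and (334,312), the bots are in the tray, and the bystanders have not moved.

```bash
python3 -c "from rig import hand_in; print(hand_in())"
```

```text
the job is handed in; nothing more can be done
None
```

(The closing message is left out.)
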